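# Make up the tape-and-roller kit and the measuring kit

## Robot

A 6-joint arm with a two-finger parallel gripper is mounted at the origin on a cart in front of the work surface, level with it; the furniture and walls round the work are solid. World frame = base frame: x ahead of the robot, y to its left, z up, the work surface at z = 0. Lengths are in m, angles in rad, forces in N, time in s.
With the tool pointing down it reaches from about 0.325 to 0.775 m from the base axis. Payload 9.3 kg.
Tool frame: the origin (TCP) lies at the very end of the fingers, on their centre line; the grasp point (between the pads) lies 19 mm behind it (ctrl.hold_point_z is the distance from the TCP to the grasp point, in m); z points along the fingers, y is the direction in which the jaws open and shut (so a half turn about z gives the same grasp; the last joint's range is limited). The gripper opens to 85 mm and grips with 20 to 120 N. Pads are 22 mm wide; open, the fingers measure 114 mm over their backs; the gripper's body (76 mm by 85 mm) begins 54 mm behind the grasp point. The pads swing forward as they close: fully open they stand 13 mm farther back than shut.
Start: joints at [1.129, 0.259, 0.021, 1.334, 0, 1.418], TCP at [0.157, 0.527, 0.201] pointing down, gripper open.
Joint ranges: [-3.04, 3.04], [-0.91, 1.82], [-1.04, 1.36], [-1.92, 1.95], [-1.52, 1.45], [-3.14, 3.14]. Speed limits (rad/s): [2.22, 2.22, 2.79, 3.14, 3.14, 3.14].

## Interface

Orientations are given as a unit quaternion [x, y, z, w].
In Python, from rig import ctrl gives the robot as it stands. The module is installed in compiled form; this text tells all that it offers.
- The arm moves only by the tool jog_arm, never from a script. Its argument "motion" is text: rows parted by semicolons, each of 7 numbers parted by spaces: the turn, a rotation vector about the tool's x, y, z in units of 45 degrees (1.0 is 45 degrees), then the shift along the tool's x, y, z in units of 1000 mm (1.0 is 1000 mm), then the opening in per cent of the stroke, from 0 (shut) to 100 (fully open). A call has 1 to 12 rows; each row is the pose to reach, as a shift and turn from the pose measured when the call began, along the tool's axes at that moment; what a row does not reach only later rows make up. A row lasts 1/8 s, in which the tool goes at most 62.5 mm and 10.7 degrees, less where a joint would pass 70% of its speed; a pose out of reach is approached as far as the arm can. A call with a number of a shift or a turn outside -1 to 1 is refused whole. A call with a gripper value outside its range is refused whole. The fingers move at their own pace and stop on an object; "force" is the grip in N (left out, the last holds). Time passes only in rows, so rows that repeat a pose let the fingers close. It gives the time, the measured TCP pose, the force and the opening at its end, in the units of the state.
- ctrl.read_state(): the state, without advancing time (a new reading comes with each control period).
- ctrl.grab_frame(name): name is "scene" or "top" or "wrist"; returns (picture, depth): 400x640x3 uint8, red, green, blue; 400x640 float32, m along the optical axis (not along the pixel's ray), 0 where there is no reading.
- ctrl.camera_model(name): a dict with "mtx" (3x3 intrinsics, pixels), "k1" (the pictures are not rectified: a ray, as slopes to the right and down, at radius r is drawn at 1 + k1 r^2 times it, then the intrinsics apply), "R" (3x3) and "t" (3): a world point X has camera coordinates R X + t; the wrist camera has in their place "T_tool_cam" (4x4, takes a point from camera to tool coordinates, whose origin is the TCP and whose axes are the flange's). Camera axes: x right, y down, z forward; pixel columns grow to the right and rows downward; lengths in m; the calibration is good to about 2 mm. A picture is of the moment at which its call begins: read the wrist's pose just before it. camera_model takes no time and is no camera call.
- ctrl.job_done(): hands the job in, once; it reports no verdict.
Trained networks look in the newest picture that a camera, given by its name, has taken for a name from the list of things; names that differ only in an ending like _2 or _b are one class to them, and where a whole thing is asked for, a point or a joint stands for the part that bears it (a point fixed in the world has none). Each returns a list of dicts, best first, with "confidence" (0 to 1); they miss things now and then, are a little off and sometimes report something else, mostly with a low value. They report only what shows in the picture. A call takes as long as a camera call.
- ctrl.look_for(camera, query): "location" ([column, row] in pixels, amid what is visible of it).
- ctrl.spot_point(camera, query): "location" ([column, row] in pixels: a listed point, or the origin of a listed thing).
The state is a dict: "clock": time; "joints": joint angles; "joint_velocities": joint speeds; "tau": joint torques, N m; "tool_pos": TCP position; "tcp_rot": TCP orientation; "force": force on the tool from outside, world axes, zero at the start; "wrist_torque": the same for the moment, N m; "finger_gap": finger opening in m.
Only numpy, scipy, OpenCV 4.12 (cv2) and the standard library are available. Lean on these libraries where they do the work, as an engineer would, in place of code of your own. Each camera call takes 0.05 s, during which the arm holds its last target.

## Task

Make up two kits from the stock in front of the label printer: the roll of electrical tape, the flanged roller and the glue stick go into the tray with three bays, and the small pale carton and the tape measure into the tray with two bays. Set one thing in the middle of each bay (any bay of the right tray), upright as it stood, flat on the bay's floor and released, the carton and the tape measure lengthwise along the tray. Leave the roll of labels and the large brown carton where they are.

Things in the scene. Friction and masses are not known exactly. Their poses are not given: they have to be found in the camera images.
- tray_three: low aluminium kit tray with three equal square bays in a row, 86 x 250 x 10 mm, fixed to the worktop. Origin: centre of its underside, at the worktop; y runs along the row of bays, x across it, z up. Bay centres at y = -82, 0 and +82 mm (x = 0); each bay 78 x 78 mm inside; floor 4 mm thick, walls and dividers 4 mm thick, their tops 10 mm above the worktop (6 mm above the bays' floors)
- tray_two: low aluminium kit tray with two equal oblong bays in a row, 86 x 220 x 10 mm, fixed to the worktop. Origin: centre of its underside, at the worktop; y runs along the row of bays, x across it, z up. Bay centres at y = -54 and +54 mm (x = 0); each bay 78 mm in x by 104 mm in y inside; floor 4 mm thick, walls and dividers 4 mm thick, their tops 10 mm above the worktop (6 mm above the bays' floors)
- elec_tape_center (a point): roll of black electrical tape lying flat, 57 mm diameter, 19 mm high; grip it across the outside. It stands in the row of stock in front of the printer (another black roll, at the far left behind the mug and the scanner, belongs to the room: leave it). Point: its centre, half-way up (9.5 mm); z up
- roller_center (a point): grey plastic flanged roller standing on end, 50 mm diameter over its two flanges (each 10 mm high; waist 40 mm diameter between them), 44 mm high, bore with a steel bush on top. Point: its centre, half-way up (22 mm); z up
- glue_stick_center (a point): white glue stick with a red upper part, standing upright, 28 to 30 mm diameter, 95 mm high. Point: its centre, half-way up (47.5 mm); z up
- small_carton_center (a point): small pale parts carton with a brown tape strip, 60 x 85 x 35 mm (x, y, z), the smaller of the two cartons; grip it across the 60 mm. Point: its centre, half-way up (17.5 mm); y along its 85 mm length, z up
- tape_measure_center (a point): teal tape measure standing upright on its edge, 40 x 91 x 67 mm (x, y, z) with its nose; the case to grip is 36 mm thick in x and reaches from y = -27 to +45 mm (the nose is at -y). Point: centre of the whole, half-way up (33.5 mm); y along its length, z up
- label_roll_center (a point): roll of white blank labels, 68 mm diameter, 45 mm high, standing in the row of stock: leave it alone. Point: its centre, half-way up
- large_carton_center (a point): large brown parts carton, 66 x 110 x 50 mm, left of the trays: leave it alone. Point: its centre, half-way up

How it is judged:
At the end, for the whole second after the job is handed in: tape, roller and glue stick each in a bay of the three-bay tray, small carton and tape measure each in a bay of the two-bay tray, within 15 mm of the bay centre in x and y, within 3 mm of its floor, upright to 0.12 rad, the last two lengthwise to 0.3 rad; at rest, released ((y of elec_tape_center in the frame of tray_three between -0.097 and -0.067 m or y of elec_tape_center in the frame of tray_three between -0.015 and 0.015 m or y of elec_tape_center in the frame of tray_three between 0.067 and 0.097 m) and x of elec_tape_center in the frame of tray_three between -0.015 and 0.015 m and z of elec_tape_center in the frame of tray_three below 0.0165 m and angle between each of elec_tape_center, roller_center, glue_stick_center, small_carton_center, tape_measure_center's own z axis and vertical below 0.12 rad and linear speed of each of elec_tape, roller, glue_stick, small_carton, tape_measure below 0.02 m/s and (y of roller_center in the frame of tray_three between -0.097 and -0.067 m or y of roller_center in the frame of tray_three between -0.015 and 0.015 m or y of roller_center in the frame of tray_three between 0.067 and 0.097 m) and x of roller_center in the frame of tray_three between -0.015 and 0.015 m and z of roller_center in the frame of tray_three below 0.029 m and (y of glue_stick_center in the frame of tray_three between -0.097 and -0.067 m or y of glue_stick_center in the frame of tray_three between -0.015 and 0.015 m or y of glue_stick_center in the frame of tray_three between 0.067 and 0.097 m) and x of glue_stick_center in the frame of tray_three between -0.015 and 0.015 m and z of glue_stick_center in the frame of tray_three below 0.0545 m and (y of small_carton_center in the frame of tray_two between -0.069 and -0.039 m or y of small_carton_center in the frame of tray_two between 0.039 and 0.069 m) and x of small_carton_center in the frame of tray_two between -0.015 and 0.015 m and z of small_carton_center in the frame of tray_two below 0.0245 m and angle between the y axis of each of small_carton_center, tape_measure_center and the y axis of tray_two, either way round below 0.3 rad and (y of tape_measure_center in the frame of tray_two between -0.069 and -0.039 m or y of tape_measure_center in the frame of tray_two between 0.039 and 0.069 m) and x of tape_measure_center in the frame of tray_two between -0.015 and 0.015 m and z of tape_measure_center in the frame of tray_two below 0.0405 m); the robot touches nothing.
It fails at once if the roll of labels is pushed away or toppled (distance of label_roll_center from where it was at the start of the episode above 0.03 m or angle between label_roll_center's own z axis and vertical above 0.5 rad).
It fails at once if the large brown carton is pushed away (distance of large_carton_center from where it was at the start of the episode above 0.03 m).
It also fails if it takes over 112 s, if anything falls off the work surface, if the arm or the gripper's body presses on something with over 40 N, if the wrist force passes 120 N, or if a joint passes its speed limit or range.

## Working session

There is one attempt and no reset: what is moved stays moved. The work goes in short steps, Python scripts to look and compute and a tool call to move; the robot and the scene stay as the last step left them, time stands still between calls to the robot, and variables do not carry over. Pictures are saved under pics/ and viewed, and the job is handed in when it is done.

Besides the shell and the picture viewer there is one more tool, called in YAML: its name, and indented under it one key for each argument. jog_arm: Moves the arm, as the interface text tells. Shifts and turns lie within -1 to 1; 1 stands for 1000 mm of shift or 45 degrees of turn. Its arguments: {"type":"object","properties":{"motion":{"type":"string"},"force":{"type":"number"}},"required":["motion"]}

```bash
mkdir -p pics; ls
cat > h.py <<'E'
from rig import ctrl
import numpy as np, cv2
from scipy.spatial.transform import Rotation as Ro
def cam(n):
    m=ctrl.camera_model(n)
    if 'R' in m: return np.array(m['mtx']),m['k1'],np.array(m['R']),np.array(m['t'])
    s=ctrl.read_state(); T=np.array(m['T_tool_cam']); Rt=Ro.from_quat(s['tcp_rot']).as_matrix()
    Rc=Rt@T[:3,:3]; tc=Rt@T[:3,3]+np.array(s['tool_pos'])
    return np.array(m['mtx']),m['k1'],Rc.T,-Rc.T@tc
def rays(px,c):
    K,k1,R,t=c
    px=np.asarray(px,float).reshape(-1,1,2)
    u=cv2.undistortPoints(px,K,np.array([k1,0,0,0.])).reshape(-1,2)
    return np.c_[u,np.ones(len(u))]
def on_z(px,z,c):
    K,k1,R,t=c; d=rays(px,c)@R; o=-R.T@t   # rows: R^T d
    return o+d*((z-o[2])/d[:,2])[:,None]
def cloud(depth,c):
    K,k1,R,t=c; h,w=depth.shape
    g=np.stack(np.meshgrid(np.arange(w),np.arange(h)),-1).reshape(-1,2)
    P=(rays(g,c)*depth.reshape(-1,1)-t)@R
    P=P.reshape(h,w,3); P[depth<=0]=np.nan
    return P
def save(n,img): cv2.imwrite(n,cv2.cvtColor(img,cv2.COLOR_RGB2BGR))
def proj(X,c):
    K,k1,R,t=c
    return cv2.projectPoints(np.asarray(X,float).reshape(-1,1,3),cv2.Rodrigues(R)[0],t,K,np.array([k1,0,0,0.]))[0].reshape(-1,2)
E
python3 - <<'E'
from h import *
for n in ['top','scene']:
    p,d=ctrl.grab_frame(n); save(f'pics/{n}0.png',p); np.save(f'{n}0.npy',d); np.save(f'{n}0rgb.npy',p)
    c=cam(n); print(n,c[0].tolist(),c[1],(-c[2].T@c[3]).round(3), c[2].round(2).tolist())
print(ctrl.camera_model('wrist'))
print(ctrl.read_state())
for q in ['tray_three','tray_two','elec_tape_center','roller_center','glue_stick_center','small_carton_center','tape_measure_center','label_roll_center','large_carton_center']:
    print(q,[(np.round(r['location']).tolist(),round(r['confidence'],2)) for r in ctrl.spot_point('top',q)[:3]])
E
```

```text
pics
top [[416.85651819819634, 0.0, 319.82746023362006], [0.0, 416.85651819819634, 202.9735899452218], [0.0, 0.0, 1.0]] -0.003009427299133102 [0.254 0.205 1.364] [[0.01, -1.0, -0.0], [-0.98, -0.01, -0.21], [0.21, 0.0, -0.98]]
scene [[503.64674377543287, 0.0, 319.76196139311685], [0.0, 503.64674377543287, 202.7868309849297], [0.0, 0.0, 1.0]] -0.06831270918397847 [-0.23  -0.624  0.662] [[0.72, -0.69, -0.02], [-0.34, -0.34, -0.88], [0.6, 0.64, -0.48]]
{'mtx': array([[326.24480872,   0.        , 315.91250978],
       [  0.        , 326.24480872, 199.2735076 ],
       [  0.        ,   0.        ,   1.        ]]), 'k1': -0.05638526857209845, 'T_tool_cam': array([[ 8.07899865e-05, -9.64575709e-01, -2.63806169e-01,
         6.70912620e-02],
       [ 9.99999121e-01,  4.26965431e-04, -1.25490078e-03,
        -3.92663966e-04],
       [ 1.32308293e-03, -2.63805836e-01,  9.64574896e-01,
        -1.71992564e-01],
       [ 0.00000000e+00,  0.00000000e+00,  0.00000000e+00,
         1.00000000e+00]])}
{'clock': 0.1, 'joints': array([1.12940558e+00, 2.59140812e-01, 2.08623129e-02, 1.33369288e+00,
    
[... 273 characters left out ...]
), 'tool_pos': array([0.15652015, 0.52697536, 0.20053367]), 'tcp_rot': array([ 1.43887141e-01,  9.89593930e-01, -5.60246851e-04, -1.77030784e-04]), 'force': array([-0.2585488 , -0.63852383, -0.71702074]), 'wrist_torque': array([-0.03648214,  0.01410683, -0.05606334]), 'finger_gap': 0.0853598851823759}
tray_three [([311.0, 225.0], 0.98)]
tray_two [([408.0, 234.0], 0.77)]
elec_tape_center [([360.0, 183.0], 0.53), ([325.0, 184.0], 0.53)]
roller_center [([257.0, 206.0], 0.57)]
glue_stick_center [([434.0, 182.0], 0.65)]
small_carton_center [([289.0, 189.0], 0.57)]
tape_measure_center []
label_roll_center [([402.0, 176.0], 0.62)]
large_carton_center [([217.0, 232.0], 0.79), ([408.0, 232.0], 0.72)]
```

View pics/top0.png

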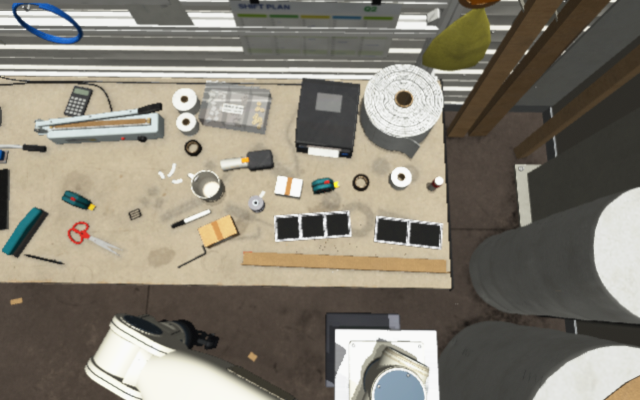

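View pics/scene0.png

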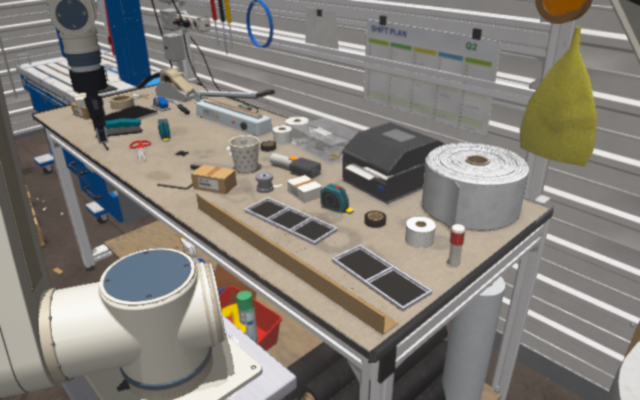

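Run:
```python
import cv2
p=cv2.imread('pics/top0.png'); cv2.imwrite('pics/topcrop.png',cv2.resize(p[140:290,190:470],None,fx=2.8,fy=2.8,interpolation=cv2.INTER_CUBIC))
```

```text
(no output)
```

View pics/topcrop.png

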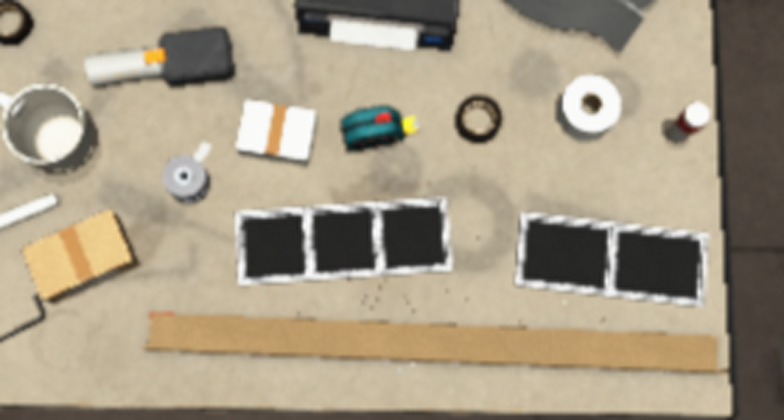

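The top view shows, from left to right in the row: roller (256,203), small carton (289,187), tape measure (323,185), tape (361,182), labels (401,177) and glue stick (436,182). The trays are at (312,225) and (408,233). A wooden fence stands in front of the trays.

Run:
```python
from h import *
from scipy import ndimage
P=cloud(np.load('top0.npy'),cam('top')); S=cloud(np.load('scene0.npy'),cam('scene'))
d=np.load('top0.npy'); print('valid',(d>0).mean())
# table plane z
m=(np.abs(P[...,2])<0.02); print('table z med top',np.nanmedian(P[...,2][m]), np.nanstd(P[230:250,330:360,2]), 'scene',np.nanmedian(S[...,2][np.abs(S[...,2])<0.02]))
for name,Q in(('top',P),('scene',S)):
  Z=Q[...,2]; ok=(Z>0.012)&(Z<0.3)&(Q[...,0]>0.2)&(Q[...,0]<0.72)&(Q[...,1]<0.62)&(Q[...,1]>-0.45)
  lab,n=ndimage.label(ok)
  for i in range(1,n+1):
    q=Q[lab==i]
    if len(q)<25: continue
    v,u=np.where(lab==i)
    print(name,len(q),'px',int(u.mean()),int(v.mean()),'min',np.nanpercentile(q,2,0).round(3),'max',np.nanpercentile(q,98,0).round(3))
```

```text
valid 0.99610546875
table z med top 0.0004819909269932264 0.0038578198246542465 scene 0.002285758979902598
top 42 px 414 149 min [ 0.713 -0.099  0.019] max [ 0.72  -0.091  0.131]
top 347 px 332 151 min [0.696 0.11  0.021] max [0.719 0.248 0.103]
top 721 px 248 161 min [0.664 0.376 0.016] max [0.718 0.542 0.042]
top 368 px 399 177 min [ 0.604 -0.083  0.016] max [ 0.668 -0.021  0.05 ]
top 576 px 204 183 min [0.549 0.532 0.014] max [0.635 0.617 0.097]
top 150 px 360 181 min [0.6   0.05  0.014] max [0.651 0.104 0.023]
top 498 px 288 186 min [0.571 0.274 0.017] max [0.633 0.358 0.04 ]
top 125 px 435 182 min [ 0.599 -0.174  0.014] max [ 0.623 -0.149  0.099]
top 292 px 322 184 min [0.585 0.168 0.019] max [0.626 0.237 0.068]
top 192 px 255 202 min [0.521 0.398 0.014] max [0.568 0.443 0.049]
top 809 px 217 230 min [0.405 0.481 0.019] max [0.493 0.591 0.055]
top 92 px 277 264 min [0.34  0.263 0.014] max [0.346 0.417 0.049]
top 254 px 377 268 min [ 0.328 -0.189  0.016] max [0.341 0.242 0.05 ]
scene 856 px 244 151 min [0.547 0.532 0.015] max [0.633 0.617 0.096]
scene 1795 px 310 181 min [0.569 0.169 0.013] max [0.712 0.532 0.065]
scene 910 px 213 177 min [0.4   0.478 0.014] max [0.496 0.585 0.055]
scene 136 px 381 169 min [0.71  0.105 0.088] max [0.72  0.177 0.108]
scene 581 px 374 183 min [0.695 0.107 0.015] max [0.72  0.246 0.078]
scene 263 px 263 179 min [0.519 0.397 0.013] max [0.563 0.441 0.049]
scene 2612 px 295 264 min [ 0.326 -0.193  0.013] max [0.345 0.438 0.048]
scene 499 px 456 238 min [ 0.598 -0.179  0.015] max [ 0.718 -0.094  0.097]
scene 218 px 374 216 min [0.596 0.049 0.013] max [0.65  0.103 0.022]
scene 706 px 419 229 min [ 0.602 -0.087  0.013] max [ 0.664 -0.025  0.049]
```

Run:
```python
from h import *
from scipy import ndimage
c=cam('top'); p=np.load('top0rgb.npy'); P=cloud(np.load('top0.npy'),c)
g=p.max(2)
ok=np.zeros_like(g,bool); ok[205:250,268:448]=g[205:250,268:448]<75
lab,n=ndimage.label(ok)
for i in range(1,n+1):
    v,u=np.where(lab==i)
    if len(u)<150: continue
    X=on_z(np.c_[u,v],0.004,c)[:,:2]
    r=cv2.minAreaRect((X*1000).astype(np.float32)); print('bay',len(u),u.mean().round(),X.mean(0).round(4),r)
Z=P[...,2]
for nm,(u0,u1,v0,v1),zl in [('carton',(270,308,172,202),.025),('meas',(305,345,172,200),.02),('roller',(245,268,190,215),.035),('tape',(348,374,170,194),.012),('glue',(425,447,170,195),.085),('label',(385,416,160,195),.035),('large',(190,245,210,255),.04)]:
    m=np.zeros_like(ok); m[v0:v1,u0:u1]=Z[v0:v1,u0:u1]>zl
    lab,n=ndimage.label(m); k=np.argmax(ndimage.sum(m,lab,range(1,n+1)))+1
    X=P[lab==k]; zt=np.percentile(X[:,2],90)
    r=cv2.minAreaRect((X[:,:2]*1000).astype(np.float32)); print(nm,len(X),'mean',X.mean(0).round(4),'ztop',zt.round(4),r)
    cc=cv2.minEnclosingCircle((X[:,:2]*1000).astype(np.float32)); print('   circ',cc, 'trim', ((np.percentile(X,2,0)+np.percentile(X,98,0))/2).round(4))
```

```text
bay 415 337.0 [0.4823 0.1528] ((482.3645324707031, 151.62750244140625), (66.8982162475586, 69.10860443115234), 0.7387893199920654)
bay 414 312.0 [0.4756 0.2351] ((475.8444519042969, 234.7426300048828), (67.3955307006836, 68.61210632324219), 5.16876220703125)
bay 408 287.0 [0.4685 0.3166] ((468.6678771972656, 316.44769287109375), (67.5373764038086, 66.615478515625), 4.855023384094238)
bay 575 391.0 [ 0.4634 -0.0263] ((463.4772033691406, -27.379520416259766), (94.60785675048828, 68.37567138671875), 83.92791748046875)
bay 584 424.0 [ 0.4523 -0.1343] ((452.42572021484375, -134.75042724609375), (93.62680053710938, 68.5009994506836), 83.74730682373047)
carton 474 mean [0.6024 0.3163 0.0347] ztop 0.0383 ((602.9629516601562, 316.73236083984375), (85.14594268798828, 61.080833435058594), 81.39349365234375)
   circ ((603.3518676757812, 316.3833312988281), 51.06297302246094) trim [0.6027 0.3166 0.0344]
meas 282 mean [0.6032 0.204  0.0537] ztop 0.0647 ((608.3484497070312, 203.38685607910156), (41.13270950317383, 71.5595703125), 12.551694869995117)
   circ ((608.1611938476562, 203.04542541503906),
[... 586 characters left out ...]
.0979 ((611.5830078125, -160.8647918701172), (26.916013717651367, 26.018293380737305), 89.74561309814453)
   circ ((611.2041015625, -161.3751678466797), 14.023966789245605) trim [ 0.6116 -0.1613  0.0933]
label 314 mean [ 0.636  -0.0527  0.0442] ztop 0.0479 ((636.2259521484375, -51.86591720581055), (67.45780944824219, 66.15241241455078), 1.264306902885437)
   circ ((637.1130981445312, -53.39915084838867), 34.64744567871094) trim [ 0.6368 -0.0528  0.0437]
large 730 mean [0.45   0.5373 0.05  ] ztop 0.0535 ((450.3527526855469, 537.7001953125), (66.9656982421875, 109.84847259521484), 25.86115074157715)
   circ ((451.1048583984375, 537.3577880859375), 62.67285919189453) trim [0.4504 0.5376 0.0493]
```

```bash
cat >> h.py <<'E'
def go(xyz,yaw_deg):
    """tool down, jaws (tool y) at yaw_deg from world x"""
    s=ctrl.read_state(); R0=Ro.from_quat(s['tcp_rot']); a=np.radians(yaw_deg)
    y=np.array([np.cos(a),np.sin(a),0]); z=np.array([0,0,-1.]); x=np.cross(y,z)
    Rt=Ro.from_matrix(np.c_[x,y,z]); rv=(R0.inv()*Rt).as_rotvec()/(np.pi/4)
    d=R0.inv().apply(np.array(xyz)-s['tool_pos'])
    print('clock',round(s['clock'],2),'gap',round(s['finger_gap'],4),'F',np.round(s['force'],1),'pos',np.round(s['tool_pos'],4),'| turn',rv.round(3),'shift',d.round(4))
E
python3 - <<'E'
from h import *
print(ctrl.hold_point_z)
go([.545,.421,.2],0)
E
```

```text
0.0187
clock 0.55 gap 0.0854 F [ 0.3  0.1 -0.3] pos [0.1567 0.5272 0.2011] | turn [0.    0.    1.632] shift [-0.4025  0.0088  0.0011]
```

jog_arm:
  motion: "0 0 1 -0.402 0.009 0 100;0 0 1 -0.402 0.009 0 100;0 0 1 -0.402 0.009 0 100;0 0 1 -0.402 0.009 0 100;0 0 1 -0.402 0.009 0 100;0 0 1 -0.402 0.009 0 100;0 0 1 -0.402 0.009 0 100;0 0 1 -0.402 0.009 0 100;0 0 1 -0.402 0.009 0 100"
  force: 40

```text
clock: 1.68
tool_pos: [0.5439, 0.4215, 0.201]
tcp_rot: [0.512, 0.859, -0.0, -0.0]
force: [0.3, 0.4, 0.2]
finger_gap: 0.0854
```

Run:
```python
from h import *
go([.5445,.421,.2],0)
p,d=ctrl.grab_frame('wrist'); save('pics/w1.png',p)
```

```text
clock 1.68 gap 0.0854 F [0.3 0.4 0.2] pos [0.5439 0.4215 0.201 ] | turn [-0.001 -0.     0.632] shift [-0.0007  0.0003  0.001 ]
```

View pics/w1.png

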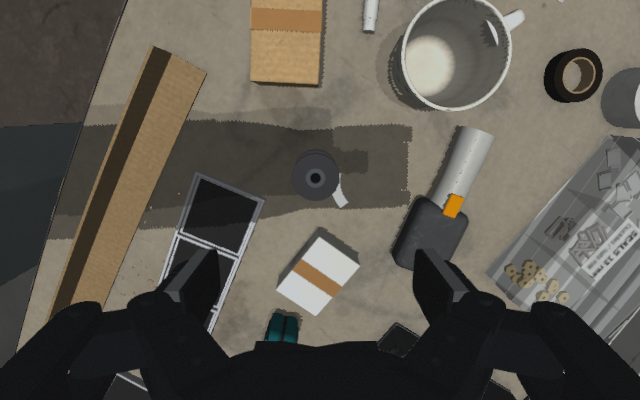

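Run:
```python
from h import *
print(on_z([[315.5,178]],.044,cam('wrist')))
go([.5445,.421,.014],0)
```

```text
[[0.54288773 0.42034456 0.044     ]]
clock 1.73 gap 0.0854 F [-0.8  0.1 -0.5] pos [0.5436 0.4218 0.2013] | turn [-0.    -0.     0.633] shift [-0.0012  0.0005  0.1873]
```

jog_arm:
  motion: "0 0 0.633 -0.001 0 0.05 100;0 0 0.633 -0.001 0 0.09 100;0 0 0.633 -0.001 0 0.11 100;0 0 0.633 -0.001 0 0.15 100;0 0 0.633 -0.001 0 0.18 100;0 0 0.633 -0.001 0 0.187 100;0 0 0.633 -0.001 0 0.187 40;0 0 0.633 -0.001 0 0.187 20;0 0 0.633 -0.001 0 0.187 20;0 0 0.633 -0.001 0 0.187 20;0 0 0.633 -0.001 0 0.187 20;0 0 0.633 -0.001 0 0.187 20"

```text
clock: 3.22
tool_pos: [0.544, 0.4209, 0.0143]
tcp_rot: [0.707, 0.707, -0.0, -0.0]
force: [-0.2, 0.5, -0.5]
finger_gap: 0.017
```

Run:
```python
from h import *
go([.4685,.3166,.14],4.8)
p,d=ctrl.grab_frame('wrist'); save('pics/w2.png',p)
```

```text
clock 3.23 gap 0.017 F [-0.2  0.5 -0.5] pos [0.544  0.4209 0.0143] | turn [-0.    -0.    -0.106] shift [-0.1042 -0.0756 -0.1257]
```

View pics/w2.png

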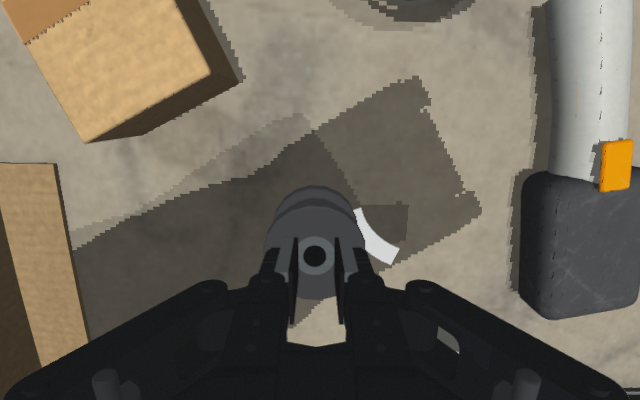

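Run:
```python
from h import *
c=cam('wrist'); s=ctrl.read_state()
print(on_z([[315,256]],.044,c), 'tcp px',proj([s['tool_pos'],s['tool_pos']+np.array([0,0,.019]),s['tool_pos']+np.array([0,0,.03])],c), -c[2].T@c[3])
p,d=ctrl.grab_frame('wrist'); P=cloud(d,c)
for px in [(315,256),(315,237),(300,270),(330,270),(315,200),(285,250),(297,240),(265,270),(315,290)]: print(px,P[px[1],px[0]].round(4))
p,d=ctrl.grab_frame('scene'); save('pics/s2.png',cv2.resize(p[120:240,180:340],None,fx=4,fy=4))
```

```text
[[0.54302987 0.42019397 0.044     ]] tcp px [[316.93904252 232.08557813]
 [317.0429195  245.63231402]
 [317.11411467 254.92848116]] [0.5434815  0.48722516 0.18626252]
(315, 256) [0.543  0.4199 0.0435]
(315, 237) [0.543  0.4301 0.0444]
(300, 270) [0.5358 0.4128 0.0439]
(330, 270) [0.5503 0.4127 0.0437]
(315, 200) [0.543  0.4401 0.0161]
(285, 250) [0.5306 0.431  0.0611]
(297, 240) [0.5348 0.4294 0.0466]
(265, 270) [0.5238 0.4277 0.0726]
(315, 290) [0.543  0.4004 0.0416]
```

View pics/s2.png

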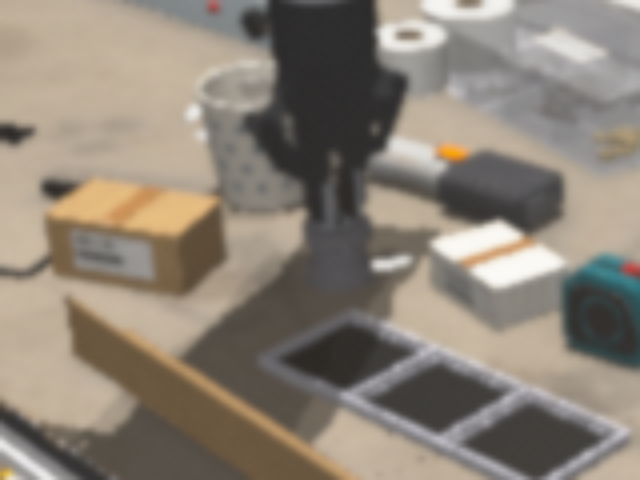

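jog_arm:
  motion: "0 0 0 0 0 -0.06 20;0 0 0 0 0 -0.06 20;0 0 0 0 0 -0.06 20"

```text
clock: 3.75
tool_pos: [0.5441, 0.4209, 0.0743]
tcp_rot: [0.707, 0.707, 0.0, -0.0]
force: [-0.1, 0.4, -0.0]
finger_gap: 0.0168
```

Run:
```python
from h import *
c=cam('wrist'); s=ctrl.read_state(); print(s['tool_pos'],s['finger_gap'],s['force'])
p,d=ctrl.grab_frame('wrist'); save('pics/w3.png',cv2.resize(p[150:380,180:460],None,fx=2.5,fy=2.5)); P=cloud(d,c)
for off in [0,.01,.02,.03,.04]: print(off,proj([s['tool_pos']+np.array([.009,.011,off])],c))
for v in range(225,330,6): print(v,[(P[v,u]-s['tool_pos']).round(3).tolist() for u in (288,297)])
```

```text
[0.54405764 0.42092578 0.07432459] 0.016797447295093255 [-0.14278755  0.44399022 -0.0197042 ]
0 [[333.22406981 213.46060703]]
0.01 [[334.20308285 219.30614468]]
0.02 [[335.2980675  225.84808093]]
0.03 [[336.53073931 233.21763379]]
0.04 [[337.92853628 241.58084645]]
225 [[-0.019, -0.007, -0.031], [-0.013, -0.007, -0.031]]
231 [[-0.019, -0.011, -0.031], [-0.013, -0.012, -0.032]]
237 [[-0.013, 0.01, 0.033], [-0.013, -0.016, -0.031]]
243 [[-0.013, 0.01, 0.04], [-0.009, 0.007, 0.032]]
249 [[-0.012, 0.011, 0.047], [-0.009, 0.004, 0.033]]
255 [[-0.012, 0.01, 0.052], [-0.009, 0.002, 0.034]]
261 [[-0.011, 0.011, 0.058], [-0.009, -0.001, 0.034]]
267 [[-0.011, 0.011, 0.064], [-0.009, -0.004, 0.035]]
273 [[-0.011, 0.01, 0.067], [-0.009, -0.007, 0.035]]
279 [[-0.011, 0.008, 0.067], [-0.009, -0.009, 0.036]]
285 [[-0.011, 0.006, 0.068], [-0.017, -0.077, -0.075]]
291 [[-0.011, 0.004, 0.069], [-0.009, -0.011, 0.045]]
297 [[-0.011, 0.002, 0.07], [-0.017, -0.089, -0.075]]
303 [[-0.01, 0.001, 0.071], [-0.017, -0.094, -0.075]]
309 [[-0.011, -0.002, 0.07], [-0.017, -0.1, -0.075]]
315 [[-0.011, -0.005, 0.071], [-0.017, -0.106, -0.074]]
321 [[-0.011, -0.007, 0.071], [-0.017, -0.114, -0.076]]
327 [[-0.025, -0.118, -0.074], [-0.017, -0.119, -0.075]]
```

View pics/w3.png

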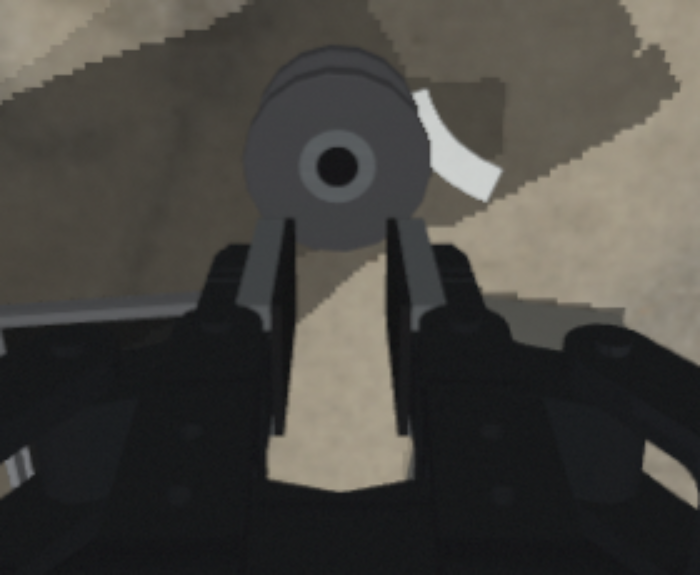

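The fingertips really sit about 31 mm behind the reported TCP: depth shows tips at TCP+32 mm with the gap at 17 mm, and they closed above the roller without touching it. I'll measure the tip offset at wider openings.

jog_arm:
  motion: "0 0 0 0 0 0 64;0 0 0 0 0 0 64;0 0 0 0 0 0 64;0 0 0 0 0 0 64"

```text
clock: 4.3
tool_pos: [0.5436, 0.4206, 0.0734]
tcp_rot: [0.707, 0.707, -0.001, -0.0]
force: [-0.0, 1.2, 0.7]
finger_gap: 0.0548
```

```bash
cat > tip.py <<'E'
from h import *
c=cam('wrist'); s=ctrl.read_state(); print(s['tool_pos'],s['finger_gap'])
p,d=ctrl.grab_frame('wrist'); save('pics/w_%d.png'%int(s['clock']*100),p); P=cloud(d,c)
Q=(P-s['tool_pos']).reshape(-1,3); R=Ro.from_quat(s['tcp_rot']); Q=R.inv().apply(Q)
k=(np.abs(Q[:,0])<.0135)&(np.abs(Q[:,1])<.07)&(Q[:,2]<-.005)&(Q[:,2]>-.12)&np.isfinite(Q[:,2])
q=Q[k]
for sg in(-1,1):
    w=q[(q[:,1]*sg>0.003)]
    w=w[np.argsort(-w[:,2])]
    print(sg,'n',len(w),'tips z',w[:400:40].round(3).tolist())
E
python3 tip.py
```

```text
[0.54361487 0.42063588 0.07336817] 0.05475942217399074
-1 n 17532 tips z [[-0.007, -0.028, -0.033], [-0.008, -0.028, -0.036], [0.009, -0.028, -0.038], [-0.008, -0.028, -0.039], [0.011, -0.031, -0.04], [0.004, -0.028, -0.041], [0.011, -0.028, -0.042], [0.008, -0.028, -0.043], [0.002, -0.028, -0.044], [0.01, -0.03, -0.045]]
1 n 17211 tips z [[0.004, 0.027, -0.032], [-0.0, 0.026, -0.036], [-0.009, 0.027, -0.038], [0.004, 0.027, -0.039], [0.007, 0.037, -0.04], [0.006, 0.027, -0.041], [-0.007, 0.027, -0.042], [0.003, 0.027, -0.043], [0.002, 0.027, -0.044], [0.01, 0.027, -0.045]]
```

jog_arm:
  motion: "0 0 0 0 0 0 100;0 0 0 0 0 0 100;0 0 0 0 0 0 100"

```text
clock: 4.72
tool_pos: [0.5437, 0.4207, 0.0735]
tcp_rot: [0.707, 0.707, -0.001, -0.0]
force: [-0.2, 0.1, -0.3]
finger_gap: 0.0852
```

```bash
python3 tip.py; ls pics
```

```text
[0.54367603 0.42066015 0.07348408] 0.08524504580243937
-1 n 16580 tips z [[0.002, -0.044, -0.042], [0.003, -0.043, -0.044], [0.001, -0.043, -0.045], [-0.006, -0.044, -0.046], [0.01, -0.044, -0.047], [0.005, -0.043, -0.048], [0.006, -0.043, -0.049], [0.011, -0.045, -0.049], [0.007, -0.043, -0.05], [0.007, -0.043, -0.051]]
1 n 16732 tips z [[-0.004, 0.043, -0.042], [-0.006, 0.043, -0.044], [-0.005, 0.043, -0.045], [0.007, 0.042, -0.046], [0.011, 0.044, -0.047], [0.011, 0.042, -0.048], [0.011, 0.044, -0.049], [0.001, 0.042, -0.05], [-0.009, 0.042, -0.05], [-0.002, 0.042, -0.051]]
s2.png
scene0.png
top0.png
topcrop.png
w1.png
w2.png
w3.png
w_430.png
w_472.png
```

jog_arm:
  motion: "0 0 0 0 0 0.04 90;0 0 0 0 0 0.08 90;0 0 0 0 0 0.095 90;0 0 0 0 0 0.095 90;0 0 0 0 0 0.095 40;0 0 0 0 0 0.095 40;0 0 0 0 0 0.095 40;0 0 0 0 0 0.095 40;0 0 0 0 0 0.095 40"

```text
clock: 5.9
tool_pos: [0.5445, 0.4212, -0.0194]
tcp_rot: [0.707, 0.707, 0.001, 0.0]
force: [-0.8, -0.7, 5.9]
finger_gap: 0.0482
```

Run:
```python
from h import *
go([.4685,.3166,.07],4.8)
```

```text
clock 5.9 gap 0.0482 F [-0.8 -0.7  5.9] pos [ 0.5445  0.4212 -0.0194] | turn [ 0.002 -0.001 -0.106] shift [-0.1045 -0.0759 -0.0897]
```

jog_arm:
  motion: "0 0 0 0 0 -0.04 40;0 0 0 0 0 -0.07 40;0 0 -0.106 -0.05 -0.036 -0.07 40;0 0 -0.106 -0.105 -0.076 -0.07 40;0 0 -0.106 -0.105 -0.076 -0.07 40;0 0 -0.106 -0.105 -0.076 -0.07 40"

```text
clock: 6.65
tool_pos: [0.4692, 0.3163, 0.0517]
tcp_rot: [0.677, 0.736, 0.002, 0.001]
force: [1.0, 0.7, -0.5]
finger_gap: 0.0483
```

Run:
```python
from h import *
go([.4685,.3166,-.0155],4.8)
p,d=ctrl.grab_frame('wrist'); save('pics/w4.png',p)
```

```text
clock 6.65 gap 0.0483 F [ 1.   0.7 -0.5] pos [0.4692 0.3163 0.0517] | turn [ 0.005 -0.003 -0.001] shift [ 0.0002 -0.001   0.0672]
```

View pics/w4.png

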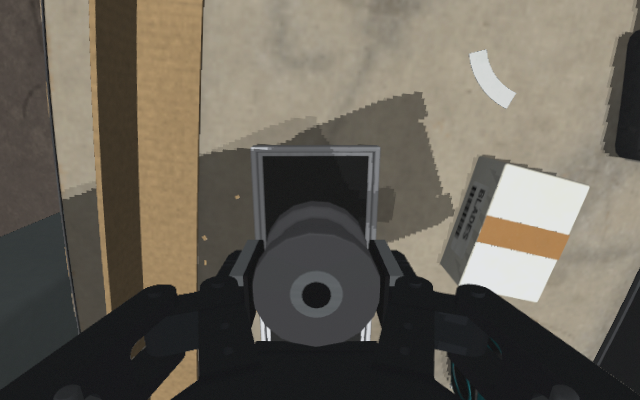

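The roller is held upright and lined up over the left bay, with the bore at (316,294). Lowering now.

jog_arm:
  motion: "0 0 0 0 -0.001 0.035 40;0 0 0 0 -0.001 0.058 40;0 0 0 0 -0.001 0.066 40;0 0 0 0 -0.001 0.067 40;0 0 0 0 -0.001 0.067 40"

```text
clock: 7.32
tool_pos: [0.4698, 0.3176, -0.0151]
tcp_rot: [0.677, 0.736, 0.003, 0.001]
force: [0.5, 0.1, -0.5]
finger_gap: 0.0484
```

Run:
```python
from h import *
go([.4685,.3166,-.0155],4.8)
```

```text
clock 7.33 gap 0.0484 F [ 0.5  0.1 -0.5] pos [ 0.4698  0.3176 -0.0151] | turn [ 0.007 -0.003 -0.   ] shift [-0.0009 -0.0013  0.0003]
```

jog_arm:
  motion: "0 0 0 -0.001 -0.001 0.0015 40;0 0 0 -0.001 -0.001 0.002 40;0 0 0 -0.001 -0.001 0.002 75;0 0 0 -0.001 -0.001 0.002 75;0 0 0 -0.001 -0.001 0.002 75;0 0 0 -0.001 -0.001 -0.03 75;0 0 0 -0.001 -0.001 -0.07 75;0 0 0 -0.001 -0.001 -0.09 75;0 0 0 -0.001 -0.001 -0.09 90"

```text
clock: 8.45
tool_pos: [0.4693, 0.3166, 0.0762]
tcp_rot: [0.677, 0.736, 0.004, 0.001]
force: [0.8, -0.2, -0.0]
finger_gap: 0.0768
```

Run:
```python
from h import *
c=cam('wrist')
p,d=ctrl.grab_frame('wrist'); save('pics/w5.png',p)
go([.6255,.0770,.07],0)
```

```text
clock 8.5 gap 0.077 F [ 0.2 -0.8 -1.1] pos [0.4686 0.3163 0.0749] | turn [ 0.007 -0.004  0.107] shift [-0.2516  0.1364  0.005 ]
```

View pics/w5.png

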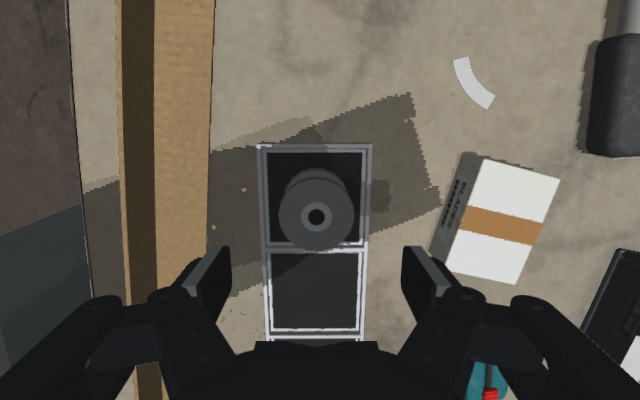

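jog_arm:
  motion: "0.007 -0.004 0.107 -0.251 0.136 -0.02 100;0.007 -0.004 0.107 -0.251 0.136 -0.02 100;0.007 -0.004 0.107 -0.251 0.136 -0.02 100;0.007 -0.004 0.107 -0.251 0.136 -0.02 100;0.007 -0.004 0.107 -0.251 0.136 -0.02 100;0.007 -0.004 0.107 -0.251 0.136 -0.02 100;0.007 -0.004 0.107 -0.251 0.136 -0.02 100"

```text
clock: 9.38
tool_pos: [0.624, 0.0777, 0.0936]
tcp_rot: [0.707, 0.707, -0.001, -0.001]
force: [-0.6, -0.7, 1.1]
finger_gap: 0.0851
```

Run:
```python
from h import *
c=cam('wrist')
p,d=ctrl.grab_frame('wrist'); save('pics/w6.png',p)
print([(r['location'],r['confidence']) for r in ctrl.look_for('wrist','elec_tape_center')])
g=p.max(2); P=cloud(d,c); m=(P[...,2]>.012)&(P[...,2]<.025)&(np.hypot(P[...,0]-.6255,P[...,1]-.077)<.04)
X=P[m]; print(len(X),cv2.minEnclosingCircle((X[:,:2]*1000).astype(np.float32)),X.mean(0))
go([.6255,.0770,-.027],0)
```

```text
[([314.6, 213.7], 0.68)]
2587 ((622.6082153320312, 74.65988159179688), 29.442323684692383) [0.62398937 0.07588669 0.01743931]
clock 9.47 gap 0.0856 F [ 0.4 -0.3 -0.3] pos [0.624  0.0785 0.0943] | turn [-0.001 -0.     0.001] shift [-0.0015  0.0016  0.1213]
```

View pics/w6.png

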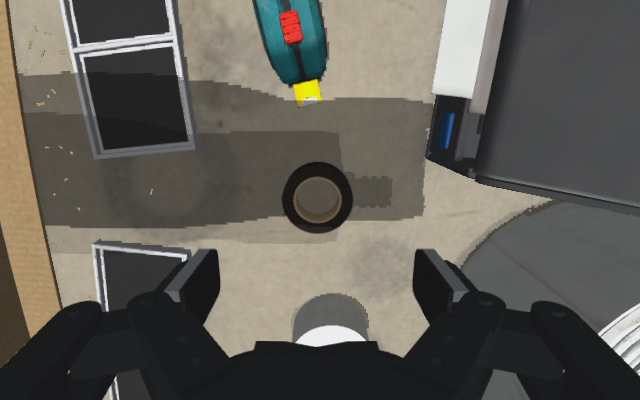

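jog_arm:
  motion: "0 0 0 -0.002 0 0.05 100;0 0 0 -0.002 0 0.09 100;0 0 0 -0.002 0 0.115 100;0 0 0 -0.002 0 0.122 95;0 0 0 -0.002 0 0.122 95;0 0 0 -0.002 0 0.122 50;0 0 0 -0.002 0 0.122 50;0 0 0 -0.002 0 0.122 50;0 0 0 -0.002 0 0.122 50;0 0 0 -0.002 0 0.122 50"

```text
clock: 10.72
tool_pos: [0.6248, 0.0766, -0.026]
tcp_rot: [0.707, 0.707, 0.001, 0.0]
force: [-2.0, 0.5, 5.5]
finger_gap: 0.0539
```

Run:
```python
from h import *
go([.4755,.2349,.05],4.8)
```

```text
clock 10.72 gap 0.0539 F [-2.   0.5  5.5] pos [ 0.6248  0.0766 -0.026 ] | turn [ 0.002 -0.    -0.106] shift [ 0.1584 -0.149  -0.0762]
```

jog_arm:
  motion: "0 0 0 0 0 -0.05 50;0 0 0 0 0 -0.09 50;0 0 -0.106 0.05 -0.05 -0.1 50;0 0 -0.106 0.09 -0.09 -0.1 50;0 0 -0.106 0.13 -0.12 -0.1 50;0 0 -0.106 0.158 -0.149 -0.1 50;0 0 -0.106 0.158 -0.149 -0.1 50;0 0 -0.106 0.158 -0.149 -0.1 50"

```text
clock: 11.72
tool_pos: [0.4761, 0.2345, 0.0745]
tcp_rot: [0.677, 0.736, 0.001, 0.001]
force: [0.5, 0.9, -0.6]
finger_gap: 0.0541
```

Run:
```python
from h import *
go([.4755,.2349,-.022],4.8)
p,d=ctrl.grab_frame('wrist'); save('pics/w7.png',p)
```

```text
clock 11.72 gap 0.0541 F [ 0.5  0.9 -0.6] pos [0.4761 0.2345 0.0745] | turn [ 0.004 -0.     0.001] shift [ 0.0004 -0.0008  0.0965]
```

View pics/w7.png

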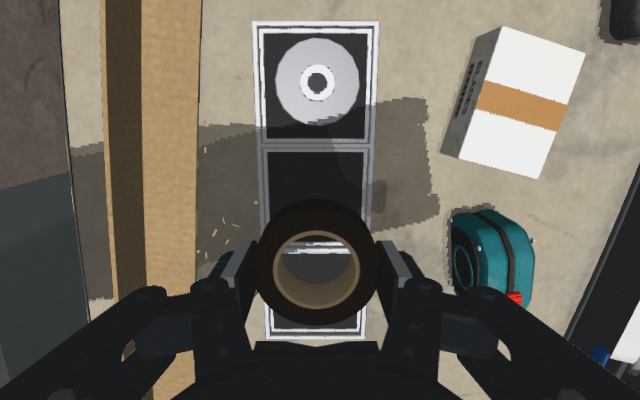

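jog_arm:
  motion: "0 0 0 0 -0.001 0.05 50;0 0 0 0 -0.001 0.085 50;0 0 0 0 -0.001 0.095 50;0 0 0 0 -0.001 0.0965 50;0 0 0 0 -0.001 0.0965 50;0 0 0 0 -0.001 0.0975 50;0 0 0 0 -0.001 0.0975 50"

```text
clock: 12.65
tool_pos: [0.4766, 0.2341, -0.0221]
tcp_rot: [0.677, 0.736, 0.002, 0.002]
force: [0.0, -1.0, 5.0]
finger_gap: 0.0542
```

jog_arm:
  motion: "0 0 0 0 -0.001 0 78;0 0 0 0 -0.001 0 78;0 0 0 0 -0.001 0 78;0 0 0 0 -0.001 -0.03 78;0 0 0 0 -0.001 -0.09 80;0 0 0 0 -0.001 -0.13 60;0 0 0 0 -0.001 -0.14 60"

```text
clock: 13.52
tool_pos: [0.476, 0.2344, 0.1205]
tcp_rot: [0.677, 0.736, 0.004, 0.003]
force: [0.3, -0.4, -0.4]
finger_gap: 0.051
```

Run:
```python
from h import *
p,d=ctrl.grab_frame('wrist'); save('pics/w8.png',p)
go([.6113,-.1612,.12],0)
```

```text
clock 13.57 gap 0.0514 F [-0.4 -0.1  0.3] pos [0.4758 0.2343 0.1202] | turn [ 0.011 -0.002  0.106] shift [-0.4054  0.102   0.0005]
```

View pics/w8.png

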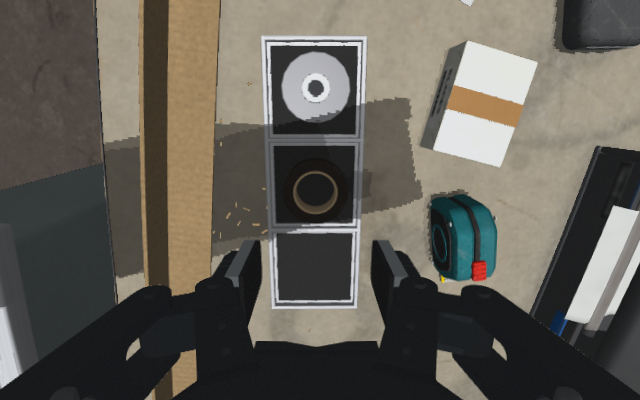

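jog_arm:
  motion: "0.011 -0.002 0.106 -0.405 0.102 0 70;0.011 -0.002 0.106 -0.405 0.102 0 70;0.011 -0.002 0.106 -0.405 0.102 0 70;0.011 -0.002 0.106 -0.405 0.102 0 70;0.011 -0.002 0.106 -0.405 0.102 0 70;0.011 -0.002 0.106 -0.405 0.102 0 70;0.011 -0.002 0.106 -0.405 0.102 0 70;0.011 -0.002 0.106 -0.405 0.102 0 70;0.011 -0.002 0.106 -0.405 0.102 0 70"

```text
clock: 14.7
tool_pos: [0.6105, -0.1603, 0.119]
tcp_rot: [0.707, 0.707, -0.001, -0.001]
force: [0.6, 0.2, -0.6]
finger_gap: 0.0596
```

Run:
```python
from h import *
c=cam('wrist')
p,d=ctrl.grab_frame('wrist'); save('pics/w9.png',p)
P=cloud(d,c); m=(P[...,2]>.09)&(P[...,2]<.102)&(np.hypot(P[...,0]-.6113,P[...,1]+.161)<.03)
X=P[m]; print(len(X),cv2.minEnclosingCircle((X[:,:2]*1000).astype(np.float32)),X.mean(0))
go([.6113,-.1612,.03],0)
```

```text
1418 ((611.6494140625, -164.59432983398438), 14.313937187194824) [ 0.61163549 -0.16354205  0.09373234]
clock 14.75 gap 0.0601 F [ 0.6 -0.2  0.6] pos [ 0.6106 -0.1598  0.1195] | turn [-0.003 -0.001  0.001] shift [-0.0015  0.0009  0.0895]
```

View pics/w9.png

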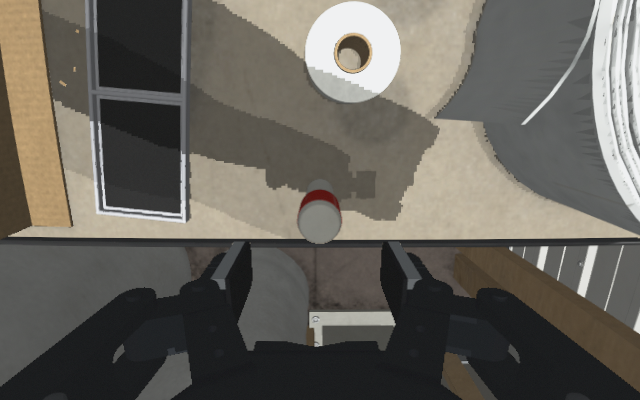

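jog_arm:
  motion: "0 0 0 -0.003 0.001 0.05 70;0 0 0 -0.003 0.001 0.09 70;0 0 0 -0.003 0.001 0.11 70;0 0 0 -0.003 0.001 0.11 70;0 0 0 -0.003 0.001 0.11 25;0 0 0 -0.003 0.001 0.11 25;0 0 0 -0.003 0.001 0.11 25;0 0 0 -0.003 0.001 0.11 25;0 0 0 -0.003 0.001 0.11 25"

```text
clock: 15.88
tool_pos: [0.6123, -0.1628, 0.011]
tcp_rot: [0.707, 0.707, 0.0, 0.0]
force: [1.3, 0.7, 6.1]
finger_gap: 0.0276
```

Run:
```python
from h import *
go([.4823,.1530,.11],4.8)
```

```text
clock 15.88 gap 0.0276 F [1.3 0.7 6.1] pos [ 0.6123 -0.1628  0.011 ] | turn [ 0.001 -0.    -0.105] shift [ 0.316  -0.1297 -0.099 ]
```

jog_arm:
  motion: "0 0 0 0 0 -0.05 25;0 0 0 0 0 -0.09 25;0 0 -0.105 0.03 -0.02 -0.1 25;0 0 -0.105 0.08 -0.04 -0.1 25;0 0 -0.105 0.13 -0.06 -0.1 25;0 0 -0.105 0.18 -0.08 -0.1 25;0 0 -0.105 0.23 -0.1 -0.1 25;0 0 -0.105 0.28 -0.12 -0.1 25;0 0 -0.105 0.316 -0.13 -0.1 25;0 0 -0.105 0.316 -0.13 -0.1 25;0 0 -0.105 0.316 -0.13 -0.1 25"

```text
clock: 17.25
tool_pos: [0.4821, 0.1528, 0.1113]
tcp_rot: [0.677, 0.736, 0.0, 0.0]
force: [0.3, -0.2, -1.3]
finger_gap: 0.0267
```

Run:
```python
from h import *
go([.4823,.1530,.015],4.8)
p,d=ctrl.grab_frame('wrist'); save('pics/w10.png',p)
```

```text
clock 17.25 gap 0.0267 F [ 0.3 -0.2 -1.3] pos [0.4821 0.1528 0.1113] | turn [0.001 0.    0.   ] shift [0.0002 0.0001 0.0963]
```

View pics/w10.png

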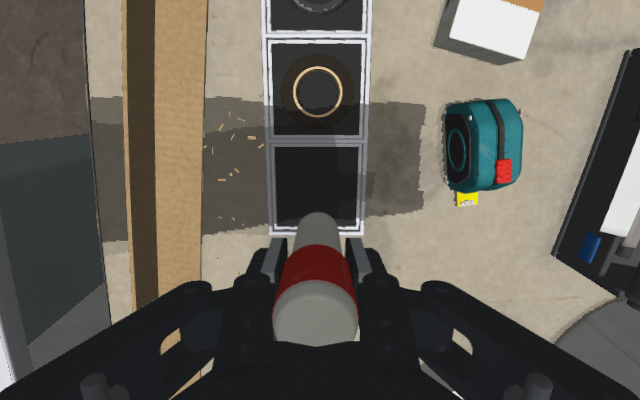

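jog_arm:
  motion: "0 0 0 0 0 0.04 25;0 0 0 0 0 0.075 25;0 0 0 0 0 0.09 25;0 0 0 0 0 0.095 25;0 0 0 0 0 0.096 25;0 0 0 0 0 0.097 25;0 0 0 0 0 0.097 25"

```text
clock: 18.18
tool_pos: [0.4831, 0.1523, 0.015]
tcp_rot: [0.677, 0.736, 0.001, 0.001]
force: [0.2, -0.8, 3.9]
finger_gap: 0.0272
```

jog_arm:
  motion: "0 0 0 0 0 0 60;0 0 0 0 0 0 65;0 0 0 0 0 0 65;0 0 0 0 0 -0.03 65;0 0 0 0 0 -0.08 65;0 0 0 0 0 -0.12 80;0 0 0 0 0 -0.14 100;0 0 0 0 0 -0.14 100"

```text
clock: 19.18
tool_pos: [0.4834, 0.1524, 0.1562]
tcp_rot: [0.677, 0.736, 0.002, 0.002]
force: [0.3, 0.2, -1.0]
finger_gap: 0.0857
```

Run:
```python
from h import *
c=cam('wrist')
p,d=ctrl.grab_frame('wrist'); save('pics/w11.png',p)
P=cloud(d,c); Z=P[...,2]
for nm,cx,cy in(('carton',.6027,.3166),('meas',.606,.204)):
    m=(Z>.022)&(Z<.08)&(np.abs(P[...,0]-cx)<.06)&(np.abs(P[...,1]-cy)<.06); X=P[m]
    if len(X)>50: print(nm,len(X),X.mean(0),cv2.minAreaRect((X[:,:2]*1000).astype(np.float32)))
go([.605,.205,.155],0)
```

```text
carton 4541 [0.59837043 0.29598039 0.03352887] ((599.2682495117188, 300.23394775390625), (55.02924728393555, 62.304500579833984), 82.39177703857422)
meas 4215 [0.59882368 0.20545295 0.0533576 ] ((604.29345703125, 202.11166381835938), (38.8505859375, 72.58834075927734), 9.327431678771973)
clock 19.23 gap 0.0855 F [-0.2 -0.1 -0.1] pos [0.4828 0.1523 0.1549] | turn [ 0.004 -0.     0.105] shift [0.0424 0.1262 0.0004]
```

View pics/w11.png

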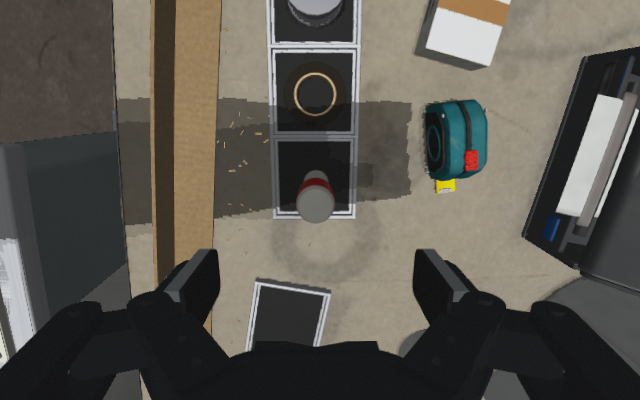

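jog_arm:
  motion: "0 0 -0.1 0.042 0.06 0 90;0 0 -0.1 0.042 0.122 0 90;0 0 -0.1 0.042 0.122 0 90;0 0 -0.1 0.042 0.122 0 90"

```text
clock: 19.73
tool_pos: [0.6004, 0.2041, 0.1531]
tcp_rot: [0.648, 0.762, -0.0, 0.0]
force: [-0.6, -0.4, 1.2]
finger_gap: 0.0765
```

Run:
```python
from h import *
c=cam('wrist')
p,d=ctrl.grab_frame('wrist'); save('pics/w12.png',p)
P=cloud(d,c); Z=P[...,2]
for z0 in (.022,.045,.058):
    m=(Z>z0)&(Z<.08)&(np.abs(P[...,0]-.605)<.06)&(np.abs(P[...,1]-.204)<.06); X=P[m]
    print(z0,len(X),X.mean(0),cv2.minAreaRect((X[:,:2]*1000).astype(np.float32)))
go([.605,.203,0],9.3)
```

```text
0.022 3202 [0.60422749 0.2098988  0.0575508 ] ((605.7313842773438, 202.0955352783203), (39.54113006591797, 72.04176330566406), 12.591175079345703)
0.045 3021 [0.60438376 0.20936294 0.05881976] ((604.8917846679688, 205.92098999023438), (39.34193420410156, 63.930118560791016), 11.480557441711426)
0.058 2063 [0.60524793 0.2046944  0.06159512] ((605.8240966796875, 203.6238555908203), (34.13691329956055, 48.631649017333984), 12.993363380432129)
clock 19.77 gap 0.0767 F [-0.3 -0.2  0. ] pos [0.5998 0.204  0.154 ] | turn [ 0.001  0.001 -0.001] shift [-0.0018  0.0049  0.154 ]
```

View pics/w12.png

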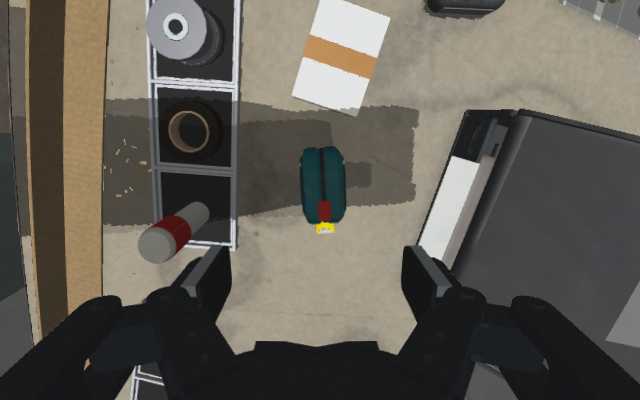

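jog_arm:
  motion: "0 0 -0.06 -0.002 0.005 0.05 75;0 0 -0.06 -0.002 0.005 0.1 75;0 0 -0.06 -0.002 0.005 0.15 75;0 0 -0.06 -0.002 0.005 0.166 75;0 0 -0.06 -0.002 0.005 0.166 75;0 0 -0.06 -0.002 0.005 0.166 32;0 0 -0.06 -0.002 0.005 0.166 32;0 0 -0.06 -0.002 0.005 0.166 32;0 0 -0.06 -0.002 0.005 0.166 32;0 0 -0.06 -0.002 0.005 0.166 32"

```text
clock: 21.02
tool_pos: [0.6063, 0.2031, -0.0098]
tcp_rot: [0.63, 0.777, 0.001, 0.001]
force: [-1.3, -0.1, 7.2]
finger_gap: 0.0341
```

Run:
```python
from h import *
go([.4523,-.1343,.09],-5.87)
p,d=ctrl.grab_frame('wrist'); save('pics/w13.png',p)
```

```text
clock 21.02 gap 0.0341 F [-1.3 -0.1  7.2] pos [ 0.6063  0.2031 -0.0098] | turn [ 0.005 -0.     0.396] shift [-0.2982 -0.22   -0.1005]
```

View pics/w13.png

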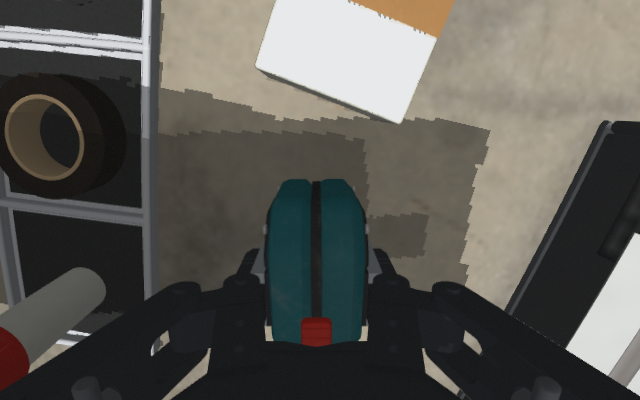

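Run:
```python
from h import *
go([.4532,-.1253,.1],-5.87)
```

```text
clock 21.07 gap 0.0339 F [-1.7 -0.3  7.4] pos [ 0.6063  0.2031 -0.0098] | turn [ 0.005 -0.     0.396] shift [-0.2896 -0.2173 -0.1105]
```

jog_arm:
  motion: "0 0 0 0 0 -0.05 32;0 0 0 0 0 -0.1 32;0 0 0.1 -0.03 -0.02 -0.11 32;0 0 0.2 -0.07 -0.05 -0.11 32;0 0 0.3 -0.12 -0.085 -0.11 32;0 0 0.396 -0.17 -0.12 -0.11 32;0 0 0.396 -0.21 -0.155 -0.11 32;0 0 0.396 -0.25 -0.19 -0.11 32;0 0 0.396 -0.29 -0.217 -0.11 32;0 0 0.396 -0.29 -0.217 -0.11 32;0 0 0.396 -0.29 -0.217 -0.11 32"

```text
clock: 22.45
tool_pos: [0.4538, -0.1257, 0.1001]
tcp_rot: [0.743, 0.67, 0.002, 0.002]
force: [0.0, -0.3, -1.5]
finger_gap: 0.0338
```

Run:
```python
from h import *
c=cam('wrist')
p,d=ctrl.grab_frame('wrist'); save('pics/w14.png',p)
s=ctrl.read_state()
P=cloud(d,c); Q=Ro.from_quat(s['tcp_rot']).inv().apply((P-s['tool_pos']).reshape(-1,3)).reshape(P.shape)
rg=p.astype(int); teal=(rg[...,2]>rg[...,0]+25)&(rg[...,1]>rg[...,0]+20)&(Q[...,2]<.02)
q=Q[teal]; print(len(q),np.percentile(q,[1,50,99],axis=0).round(4))
go([.4532,-.1253,-.0055],-5.87)
```

```text
12156 [[-0.0158 -0.0168 -0.073 ]
 [ 0.0172  0.0015 -0.0701]
 [ 0.0347  0.016  -0.0264]]
clock 22.5 gap 0.0339 F [ 0.3  0.2 -3.2] pos [ 0.4539 -0.1252  0.1   ] | turn [ 0.006 -0.001  0.   ] shift [-0.0003 -0.0012  0.1055]
```

View pics/w14.png

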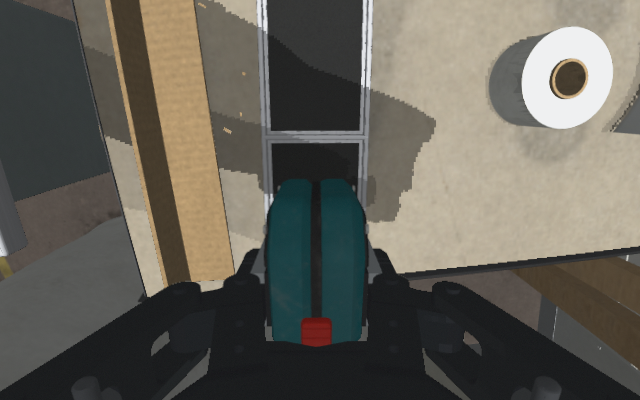

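jog_arm:
  motion: "0 0 0 0 -0.001 0.05 32;0 0 0 0 -0.001 0.085 32;0 0 0 0 -0.001 0.1 32;0 0 0 0 -0.001 0.104 32;0 0 0 0 -0.001 0.1055 32;0 0 0 0 -0.001 0.1065 32;0 0 0 0 -0.001 0.1065 32"

```text
clock: 23.38
tool_pos: [0.454, -0.125, -0.0058]
tcp_rot: [0.742, 0.67, 0.002, 0.002]
force: [1.5, 2.0, 2.9]
finger_gap: 0.0339
```

jog_arm:
  motion: "0 0 0 0 0 0 60;0 0 0 0 0 0 65;0 0 0 0 0 0 65;0 0 0 0 0 -0.03 70;0 0 0 0 0 -0.08 70;0 0 0 0 0 -0.12 80;0 0 0 0 0 -0.14 90;0 0 0 0 0 -0.14 100"

```text
clock: 24.38
tool_pos: [0.4539, -0.1254, 0.1355]
tcp_rot: [0.742, 0.67, 0.003, 0.004]
force: [0.8, -0.1, -0.5]
finger_gap: 0.0856
```

Run:
```python
from h import *
p,d=ctrl.grab_frame('wrist'); save('pics/w15.png',p)
go([.603,.3163,.13],-8.6)
```

```text
clock 24.43 gap 0.0853 F [ 0.2 -0.2 -0.8] pos [ 0.4533 -0.1251  0.1342] | turn [ 0.009 -0.001  0.061] shift [0.4544 0.1039 0.0051]
```

View pics/w15.png

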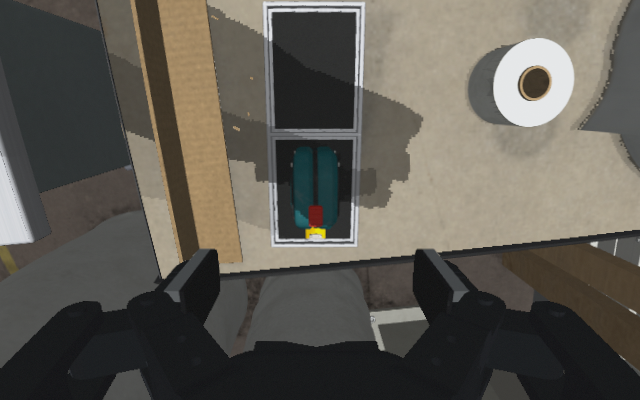

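jog_arm:
  motion: "0.009 0 0.061 0.454 0.104 0 100;0.009 0 0.061 0.454 0.104 0 100;0.009 0 0.061 0.454 0.104 0 100;0.009 0 0.061 0.454 0.104 0 100;0.009 0 0.061 0.454 0.104 0 100;0.009 0 0.061 0.454 0.104 0 100;0.009 0 0.061 0.454 0.104 0 100;0.009 0 0.061 0.454 0.104 0 100;0.009 0 0.061 0.454 0.104 0 100;0.009 0 0.061 0.454 0.104 0 100"

```text
clock: 25.68
tool_pos: [0.6024, 0.3152, 0.1338]
tcp_rot: [0.758, 0.652, -0.001, -0.0]
force: [0.6, 0.4, 0.5]
finger_gap: 0.0851
```

Run:
```python
from h import *
c=cam('wrist')
p,d=ctrl.grab_frame('wrist'); save('pics/w16.png',p)
P=cloud(d,c); Z=P[...,2]
m=(Z>.028)&(Z<.045)&(np.abs(P[...,0]-.603)<.06)&(np.abs(P[...,1]-.316)<.06); X=P[m]
print(len(X),X.mean(0),cv2.minAreaRect((X[:,:2]*1000).astype(np.float32)))
go([.603,.3163,-.0215],-8.6)
```

```text
6761 [0.60177158 0.31786729 0.034379  ] ((601.4116821289062, 315.8526916503906), (85.00289916992188, 60.07808303833008), 81.29691314697266)
clock 25.73 gap 0.0851 F [0.3 0.4 0.4] pos [0.6025 0.3149 0.1343] | turn [-0.002  0.    -0.001] shift [0.0016 0.0004 0.1558]
```

View pics/w16.png

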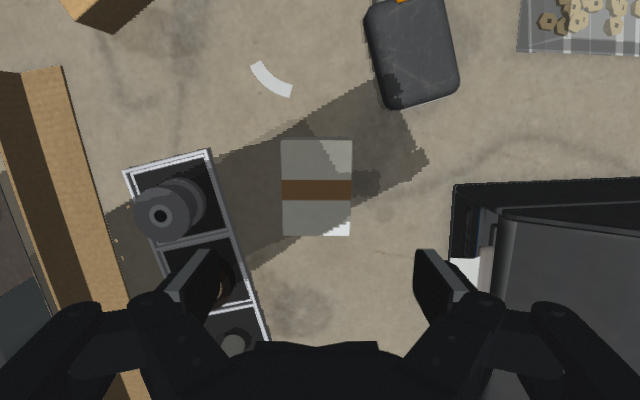

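jog_arm:
  motion: "0 0 0 0.001 -0.001 0.05 100;0 0 0 0.001 -0.001 0.1 100;0 0 0 0.001 -0.001 0.14 100;0 0 0 0.001 -0.001 0.155 100;0 0 0 0.001 -0.001 0.157 95;0 0 0 0.001 -0.001 0.157 95;0 0 0 0.001 -0.001 0.157 55;0 0 0 0.001 -0.001 0.157 55;0 0 0 0.001 -0.001 0.157 55;0 0 0 0.001 -0.001 0.157 55;0 0 0 0.001 -0.001 0.157 55"

```text
clock: 27.1
tool_pos: [0.6024, 0.3163, -0.021]
tcp_rot: [0.758, 0.652, 0.001, 0.0]
force: [-0.2, -0.6, 5.0]
finger_gap: 0.0594
```

Run:
```python
from h import *
go([.4634,-.0265,.09],-5.87)
```

```text
clock 27.1 gap 0.0594 F [-0.2 -0.6  5. ] pos [ 0.6024  0.3163 -0.021 ] | turn [ 0.002 -0.001 -0.061] shift [-0.3597 -0.0858 -0.1114]
```

jog_arm:
  motion: "0 0 0 0 0 -0.05 55;0 0 0 0 0 -0.1 55;0 0 0 0 0 -0.13 55;0 0 0 -0.05 0 -0.13 55;0 0 0 -0.1 0 -0.13 55;0 0 0 -0.15 0 -0.13 55;0 0 0 -0.2 -0.01 -0.13 55;0 0 -0.061 -0.25 -0.03 -0.13 55;0 0 -0.061 -0.3 -0.06 -0.13 55;0 0 -0.061 -0.36 -0.086 -0.13 55;0 0 -0.061 -0.36 -0.086 -0.13 55;0 0 -0.061 -0.36 -0.086 -0.13 55"

```text
clock: 28.6
tool_pos: [0.4635, -0.0271, 0.1094]
tcp_rot: [0.743, 0.669, 0.001, 0.001]
force: [0.5, -0.3, -0.6]
finger_gap: 0.0595
```

Run:
```python
from h import *
go([.4634,-.0265,-.017],-5.87)
p,d=ctrl.grab_frame('wrist'); save('pics/w17.png',p)
```

```text
clock 28.6 gap 0.0595 F [ 0.5 -0.3 -0.6] pos [ 0.4635 -0.0271  0.1094] | turn [ 0.004 -0.001 -0.002] shift [ 0.0005 -0.0005  0.1264]
```

View pics/w17.png

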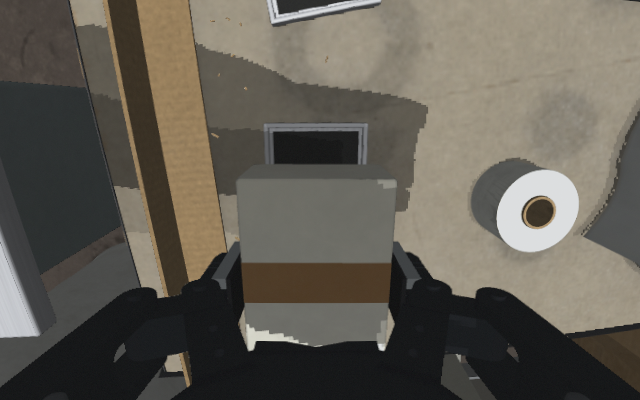

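jog_arm:
  motion: "0 0 0 0.001 0 0.05 55;0 0 0 0.001 0 0.1 55;0 0 0 0.001 0 0.12 55;0 0 0 0.001 0 0.125 55;0 0 0 0.001 0 0.1265 55;0 0 0 0.001 0 0.1275 55;0 0 0 0.001 0 0.1275 55"

```text
clock: 29.52
tool_pos: [0.465, -0.0247, -0.017]
tcp_rot: [0.742, 0.67, 0.002, 0.001]
force: [-3.0, 3.3, 7.8]
finger_gap: 0.0586
```

jog_arm:
  motion: "0 0 0 0 0 0 85;0 0 0 0 0 0 85;0 0 0 0 0 0 85;0 0 0 0 0 0 85;0 0 0 0 0 -0.04 85;0 0 0 0 0 -0.09 90;0 0 0 0 0 -0.14 90;0 0 0 0 0 -0.16 90"

```text
clock: 30.52
tool_pos: [0.4653, -0.0252, 0.1459]
tcp_rot: [0.742, 0.67, 0.003, 0.003]
force: [0.2, 0.0, -0.5]
finger_gap: 0.0767
```

Run:
```python
from h import *
c=cam('wrist')
p,d=ctrl.grab_frame('wrist'); save('pics/w18.png',p)
P=cloud(d,c); Z=P[...,2]
m=(Z>.03)&(Z<.05)&(np.abs(P[...,0]-.463)<.05)&(np.abs(P[...,1]+.026)<.055); X=P[m]
print(len(X),X.mean(0),cv2.minAreaRect((X[:,:2]*1000).astype(np.float32)))
go([.4,.0,.2],-5)
```

```text
6437 [ 0.46416322 -0.0233241   0.03835247] ((463.9488220214844, -25.43708038330078), (85.29756927490234, 60.2235221862793), 84.00585174560547)
clock 30.57 gap 0.0771 F [ 1.5 -1.   2.2] pos [ 0.4658 -0.0253  0.1472] | turn [ 0.012 -0.001 -0.018] shift [ 0.0185 -0.0676 -0.0535]
```

View pics/w18.png

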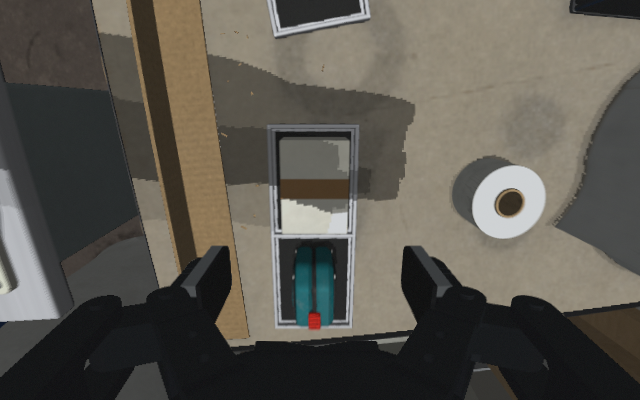

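Carton flat at (0.464, −0.025) with its top at 38 mm, as expected. I'll raise the arm, move it aside to (≈0.5, 0.35) and do a full check from above.

jog_arm:
  motion: "0 0 0 0 0 -0.06 90;0 0 0 0 0 -0.12 90;0 0 0 0.06 -0.02 -0.12 90;0 0 0 0.12 -0.04 -0.12 90;0 0 0 0.18 -0.04 -0.12 90;0 0 0 0.24 -0.04 -0.12 90;0 0 0 0.3 -0.04 -0.12 90;0 0 0 0.36 -0.04 -0.12 90;0 0 0 0.42 -0.04 -0.12 90;0 0 0 0.48 -0.05 -0.12 90;0 0 0 0.54 -0.05 -0.12 90;0 0 0 0.54 -0.05 -0.12 90"

```text
clock: 32.08
tool_pos: [0.4693, 0.5207, 0.2626]
tcp_rot: [0.741, 0.672, 0.001, 0.003]
force: [0.2, 0.8, -1.4]
finger_gap: 0.0771
```

Run:
```python
from h import *
c=cam('top'); p,d=ctrl.grab_frame('top'); save('pics/top1.png',cv2.resize(p[140:290,190:470],None,fx=2.8,fy=2.8,interpolation=cv2.INTER_CUBIC))
P=cloud(d,c); Z=P[...,2]
for nm,bx,by,zl,zh,r in [('roller',.4685,.3166,.035,.06,.04),('tape',.4755,.2350,.016,.04,.04),('glue',.4823,.1529,.09,.12,.04),('carton',.4634,-.0265,.03,.06,.05),('meas',.4523,-.1343,.06,.09,.05),('label',.6365,-.0528,.035,.07,.05),('large',.4504,.5375,.04,.08,.07)]:
    m=(Z>zl)&(Z<zh)&(np.abs(P[...,0]-bx)<r)&(np.abs(P[...,1]-by)<r+.01); X=P[m]
    if len(X)<8: print(nm,len(X)); continue
    rc=cv2.minAreaRect((X[:,:2]*1000).astype(np.float32))
    print(nm,len(X),'off',(np.array(rc[0])-1000*np.array([bx,by])).round(1),np.round(rc[1]),round(rc[2],1),'z',np.percentile(X[:,2],[50,90]).round(4))
p,d=ctrl.grab_frame('scene'); save('pics/s3.png',p); s=ctrl.read_state(); print(s['clock'],s['tool_pos'])
```

```text
roller 189 off [2.7 1.1] [49. 45.] 1.4 z [0.048  0.0515]
tape 156 off [-4.  -0.9] [56. 67.] 86.0 z [0.0223 0.0258]
glue 72 off [ 1.8 -2.3] [28. 25.] 0.9 z [0.0986 0.1015]
carton 507 off [2.7 2.1] [86. 61.] 84.4 z [0.0387 0.0423]
meas 172 off [ 2.4 13.8] [55. 36.] 83.4 z [0.0657 0.0702]
label 308 off [-0.9  1. ] [65. 67.] 87.3 z [0.0447 0.0488]
large 10 off [ 47.3 -36. ] [11.  7.] 45.9 z [0.0491 0.0512]
32.175 [0.4696023  0.51744794 0.26502902]
```

View pics/top1.png

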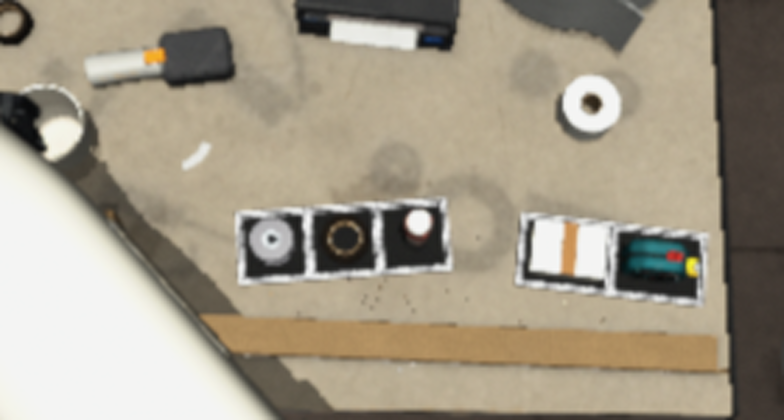

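View pics/s3.png

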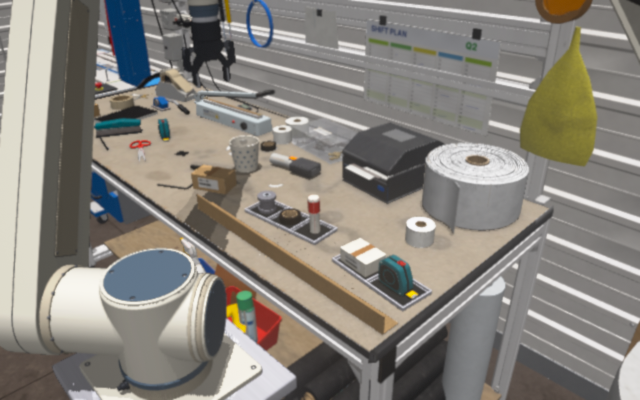

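Run:
```python
from h import *
print(ctrl.job_done(), ctrl.read_state()['clock'])
```

```text
the job is handed in; nothing more can be done
the job is handed in; nothing more can be done
```

I made up both kits and handed the job in at about 32 s of the 112 s allowed. No verdict was reported.

- **Three-bay tray:** the roller, electrical tape and glue stick each have a bay. The top camera puts each within about 4 mm of its bay centre.
- **Two-bay tray:** the carton is about 3 mm from its bay centre and lengthwise, with its long side within about 0.3° of the tray axis. The tape measure is also lengthwise.
- **Heights:** every item's measured height fits it standing flat on the bay floor. All are upright and released, and the arm is parked clear.

**Disagreements and limits in the checks:**
- **Fingertips:** they sit about 31 mm behind the reported TCP. My first try at the roller closed above it without touching it, so I measured the offset with the wrist camera and used it from then on.
- **Tape measure:** the depth check put the upper case 14 mm off in y. Its case sits about 9 mm off the item's centre, so I expected most of that. Judging by eye from its ends in the picture, the whole tape measure is a few mm from the bay centre, but I did not measure that directly.
- **Left-alone items:** the label roll had moved no more than about 1 mm. The arm hid the large carton from the top camera at the end, so that check gave no usable result. In the scene picture it looks undisturbed, and nothing touched it.

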